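# Close the glaze mill jar

### The arm

A 7-joint arm with a two-finger parallel gripper is mounted at the origin on the work surface. World frame = base frame: x ahead of the robot, y to its left, z up, the work surface at z = 0. Lengths are in m, angles in rad, forces in N, time in s.
With the tool pointing down it reaches from about 0.4 to 0.85 m from the base axis. Payload 10.4 kg.
Tool frame: the origin (TCP) lies midway between the tips of the shut fingers; the grasp point (between the pads) lies 19 mm behind it; z points along the fingers, y is the direction in which the jaws open and shut (so a half turn about z gives the same grasp; the last joint's range is limited). The gripper opens to 85 mm and grips with 20 to 120 N. Pads are 22 mm wide; open, the fingers measure 114 mm over their backs; the gripper's body (76 mm by 85 mm) begins 54 mm behind the grasp point. The pads swing forward as they close: fully open they stand 13 mm farther back than shut.
Start: joints at [1.304, 0.332, -0.065, 1.46, 0.022, 1.35, -0.088], TCP at [0.151, -0.607, 0.231] pointing down, gripper open.
Joint ranges: [-2.6, 2.6], [-0.5, 2.12], [-1.47, 1.34], [0.16, 2.42], [-1.27, 4.41], [0.06, 2.06], [-2.6, 2.6]. Speed limits (rad/s): [2.22, 2.22, 2.79, 2.79, 3.14, 3.14, 3.14].

### API

Orientations are given as a rotation vector (axis times angle).
In Python, from station import r gives the robot as it stands.
- The arm moves only by the tool apply_moves, never from a script. Its argument "rows" is a list of rows, each an object with "slide": the shift along the tool's x, y, z in m, a list of three; "twist": the turn, a rotation vector about the tool's x, y, z in degrees, a list of three; "grip": the opening in per cent of the stroke, from 0 (shut) to 100 (fully open). In form: [{"slide": [dx, dy, dz], "twist": [rx, ry, rz], "grip": grip}, ...]. A call has 1 to 5 rows; each row shifts and turns the commanded pose from where the row before left it, along the tool's axes as they then stand; what a row does not reach is not made up. A row lasts 1/8 s, in which the tool goes at most 62.5 mm and 10.7 degrees, less where a joint would pass 70% of its speed; a pose out of reach is approached as far as the arm can. A call with a gripper value outside its range is refused whole. The fingers move at their own pace and stop on an object; the grip force is fixed at half the most. Time passes only in rows, so rows that do not move let the fingers close. It gives the time, the measured TCP pose, the force and the opening at its end, in the units of the state.
- r.read_state(): the state, without advancing time (a new reading comes with each control period).
- r.capture(name): name is "scene" or "side" or "wrist"; returns the picture (384x512x3 uint8, red, green, blue); there is no depth.
- r.get_calibration(name): a dict with "intrinsics" (3x3 intrinsics, pixels), "world_to_cam" (4x4, takes a point from world to camera coordinates); the wrist camera has in their place "tool_from_camera" (4x4, takes a point from camera to tool coordinates, whose origin is the TCP and whose axes are the flange's). Camera axes: x right, y down, z forward; pixel columns grow to the right and rows downward; lengths in m; the calibration is good to about 2 mm. A picture is of the moment at which its call begins: read the wrist's pose just before it. get_calibration takes no time and is no camera call.
- r.close_job(): hands the job in, once; it reports no verdict.
The state is a dict: "time": time; "q": joint angles; "joint_velocities": joint speeds; "tau": joint torques, N m; "tool_pos": TCP position; "tool_rot": TCP orientation; "contact_force": force on the tool from outside, world axes, zero at the start; "moment": the same for the moment, N m; "width": finger opening in m.
Only numpy, scipy, OpenCV 4.12 (cv2) and the standard library are available. Lean on these libraries where they do the work, as an engineer would, in place of code of your own. Each camera call takes 0.05 s, during which the arm holds its last target. There are 200 camera calls.

### The job

Close the glaze mill jar: set the handled lid down in the jar's collar with its three pins through the three gaps, then turn it clockwise by its bar handle until the ramps have drawn it firmly down on the seal - properly tight, but do not overtighten and crush the seal. Leave the tub, the mug and the brush where they are.

Things in the scene. Friction and masses are not known exactly. Their poses are not given: they have to be found in the camera images.
- jar: White porcelain mill jar, 140 mm in diameter, open top, held in a dark steel stand (168 mm across) fixed to the bench. Origin on its axis at bench height, z up. On its neck a steel bayonet collar: inside 120 mm, outside 134 mm, top 160 to 165 mm above the bench, with three inward lugs (inside diameter 104 mm) and three gaps of 40 degrees, centred on the jar's +x axis and at 120 and 240 degrees.
- jar_seal (a point): Top centre of the red silicone seal ring (outside 98 mm, inside 78 mm) in the jar's rim, 146 mm above the bench. It springs down 1 mm for each 12 N of squeeze, at most 6 mm. The lid is properly tight when it squeezes the seal with about 28 N (good: 20 to 36 N); 55 N crushes it.
- jar_gap (a point): The middle of one gap (all three carry a red mark on the collar), 56 mm from the axis, 150 mm up, on the jar's +x side. Seen from above each lug begins 20 degrees clockwise of a gap's centre and runs 80 degrees clockwise. Its underside is a ramp that falls 8 mm per radian (0.14 mm per degree), with a stop 94 degrees from the gap's centre.
- jar_band (a point): The collar on the neck, on the jar's axis at 143 mm. It is a clamp band whose height differs each time and is not in any reading: its ramps start anywhere from 155.5 to 160.5 mm up. So from the gap's centre the lid turns loose for at least 28 and at most 66 degrees before the ramps bite on its pins; where, must be felt.
- lid: Loose aluminium lid, about 0.36 kg: disc 100 mm in diameter, 10 mm thick, T-bar on top. Origin at the centre of its flat underside, z up; it starts flat on the bench. Three brass pins, 8 mm thick, axes 5 mm above the underside, tips 58.5 mm from the axis, at its +x axis and at 120 and 240 degrees; all three ways into the gaps are equal. Set in the gaps it lies on the seal, free of the ramps.
- lid_grip (a point): Middle of the lid's handle, 47 mm above the underside, on the lid's axis: a black bar (steel in the middle) along the lid's x axis, 170 mm long, 16 mm wide, 14 mm high (40 to 54 mm above the underside), on a central post 16 mm thick. Good for lifting the lid.
- lid_end (a point): On the bar, 72 mm from the lid's axis, by its red-capped +x end. Turned clockwise the lid is loose (under 1 N here), then the ramps bite and the squeeze grows 1.7 N per degree of lid turn. At 28 N, some 14 degrees (hand 17) past the bite, a sideways push here takes about 6.4 N (5.5 to 7.3 by friction; 0.46 N m). The lid sinks as it turns: do not hold it up. Friction keeps it where it is left.
- tub: Orange glaze tub with a white lid, 98 mm in diameter, 100 mm tall, origin at the centre of its underside; to be left alone.
- mug: White ceramic mug, 80 mm in diameter, 95 mm tall, origin at the centre of its underside; to be left alone.
- brush: Glazing brush with a wooden handle, 200 mm long, lying along its x axis; to be left alone.
Things that resemble listed ones, but are neither listed nor needed, are in the scene too. Leave any blue look-alike of the jar alone. Leave any blue look-alike of the lid alone.

How it is judged:
By the outcome, as a careful person would: the job done as asked, in the order asked, and still so for the second after the job is handed in, with the robot touching nothing.
It also fails if it takes over 72 s, if anything falls off the work surface, if the arm or the gripper's body presses on something with over 40 N, if the wrist force passes 120 N, or if a joint passes its speed limit or range.

## Working session

There is one attempt and no reset: what is moved stays moved. The work goes in short steps, Python scripts to look and compute and a tool call to move; the robot and the scene stay as the last step left them, time stands still between calls to the robot, and variables do not carry over. Pictures are saved under pics/ and viewed, about 8 in all and at most 12, crops included, and the job is handed in when it is done.

Besides the shell and the picture viewer there is one more tool, called as name([rows], argument=value, ...), one row to a line, values as JSON. apply_moves: Moves the arm, as the interface text tells. Its arguments: {"type":"object","properties":{"rows":{"type":"array","items":{"type":"object","properties":{"slide":{"type":"array","items":{"type":"number"}},"twist":{"type":"array","items":{"type":"number"}},"grip":{"type":"number"}}}}},"required":["rows"]}

```bash
mkdir -p pics; ls; python3 - <<'E'
from station import r
import cv2,numpy as np
s=r.read_state(); print(s)
a=r.capture("scene"); b=r.capture("side")
cv2.imwrite("pics/scene0.png",a[...,::-1]); cv2.imwrite("pics/side0.png",b[...,::-1])
for n in("scene","side","wrist"): print(n,r.get_calibration(n))
E
```

```text
pics
{'time': 0.0, 'q': array([ 1.30441443,  0.33289261, -0.06471259,  1.46095264,  0.02161794,
        1.34986264, -0.08846218]), 'joint_velocities': array([-0.00054309, -0.00104338, -0.00202858, -0.00040184, -0.0006177 ,
        0.00027373, -0.0009053 ]), 'tau': array([-7.65205550e-04, -6.25437284e+01,  4.87198296e-02, -3.91613603e+01,
        1.60932995e-02,  9.95495589e-03,  1.62323641e-05]), 'tool_pos': array([ 0.15076701, -0.60616307,  0.2304976 ]), 'tool_rot': array([-3.11688274e+00, -3.81931067e-01,  3.91582179e-04]), 'contact_force': array([-0.07577704,  0.27897465, -0.06974812]), 'moment': array([ 0.04007972, -0.00512923, -0.05508755]), 'width': 0.08568964113569646}
scene {'intrinsics': array([[355.31335149,   0.        , 253.91630086],
       [  0.        , 355.31335149, 188.19464144],
       [  0.        ,   0.        ,   1.        ]]), 'world_to_cam': array([[ 0.02390213,  0.99970042,  0.00526955, -0.01240163],
       [ 0.58643686, -0.00975201, -0.80993624, -0.2035939 ],
       [-0.8096422 ,  0.02244946, -0.58649427,  1.31891211],
       [ 0.        ,  0.        ,  0.   
[... 297 characters left out ...]
0.42288168, -0.83999496,  0.29205969],
       [ 0.55999707, -0.6265473 , -0.54207174,  0.7009801 ],
       [ 0.        ,  0.        ,  0.        ,  1.        ]])}
wrist {'intrinsics': array([[283.29496678,   0.        , 252.31431606],
       [  0.        , 283.29496678, 193.48298202],
       [  0.        ,   0.        ,   1.        ]]), 'tool_from_camera': array([[ 5.96335245e-04, -9.65304291e-01, -2.61126922e-01,
         6.50589916e-02],
       [ 9.99999611e-01,  7.45217311e-04, -4.71136620e-04,
         1.05129484e-03],
       [ 6.49386504e-04, -2.61126539e-01,  9.65304361e-01,
        -1.42222569e-01],
       [ 0.00000000e+00,  0.00000000e+00,  0.00000000e+00,
         1.00000000e+00]])}
```

View pics/scene0.png

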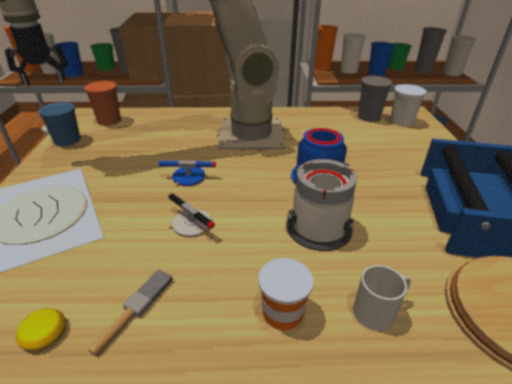

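View pics/side0.png

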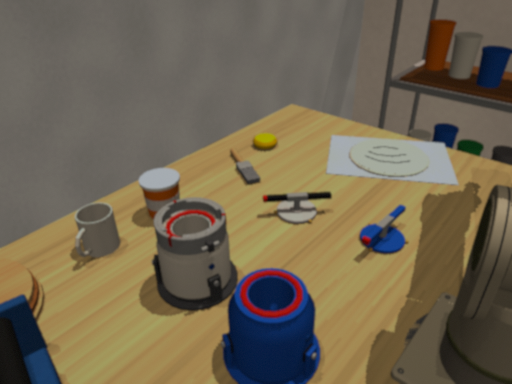

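The scene view shows the real lid (black bar, red end near (212,225), disc near (188,222)) and the white jar at about (322,200). The blue ones are look-alikes. I'll enlarge these areas next.

```bash
python3 - <<'E'
import cv2,numpy as np
a=cv2.imread("pics/scene0.png");b=cv2.imread("pics/side0.png")
def c(i,x,y,w,h): return cv2.resize(i[y:y+h,x:x+w],(400,300),interpolation=cv2.INTER_CUBIC)
o=np.vstack([np.hstack([c(a,285,155,80,60),c(b,145,190,100,75)]),np.hstack([c(a,155,185,80,60),c(b,255,175,80,60)])])
cv2.imwrite("pics/c1.png",o)
E
```

```text
(no output)
```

View pics/c1.png

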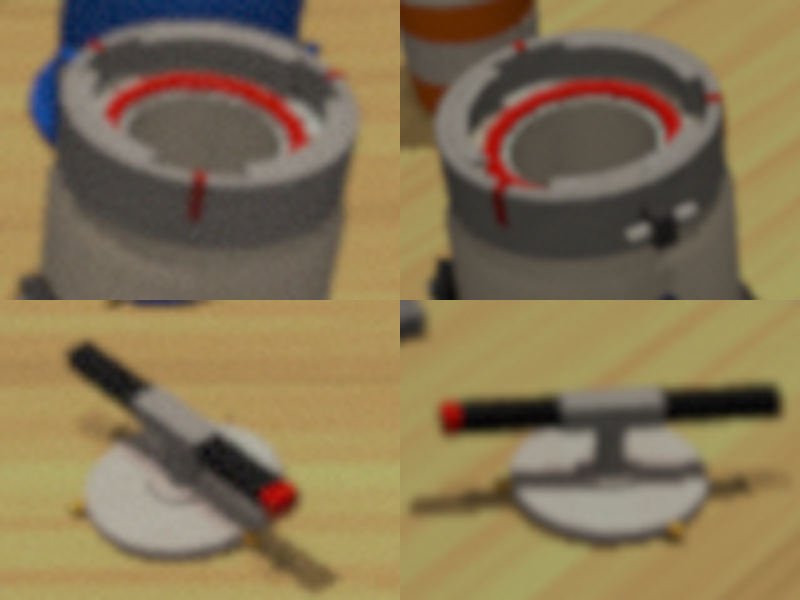

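Crop readings: the collar marks, bar ends and pins are all identifiable. Next I fit the poses.

```bash
cat > h.py <<'E'
from station import r
import numpy as np, cv2
from scipy.optimize import least_squares
from scipy.spatial.transform import Rotation as R
def cam(n,s=None):
    c=r.get_calibration(n)
    if n!="wrist": return c["intrinsics"],c["world_to_cam"]
    s=s or r.read_state(); T=np.eye(4);T[:3,:3]=R.from_rotvec(s["tool_rot"]).as_matrix();T[:3,3]=s["tool_pos"]
    return c["intrinsics"],np.linalg.inv(T@c["tool_from_camera"])
def proj(c,P):
    P=np.atleast_2d(P);q=(c[1][:3,:3]@P.T).T+c[1][:3,3];q=q@c[0].T;return q[:,:2]/q[:,2:]
def body(x,y,a,P,z0=0):
    P=np.atleast_2d(np.array(P,float));c,s=np.cos(a),np.sin(a)
    return np.c_[x+c*P[:,0]-s*P[:,1],y+s*P[:,0]+c*P[:,1],P[:,2]+z0]
def circ(rad,z,n=360):
    t=np.arange(n)*2*np.pi/n;return np.c_[rad*np.cos(t),rad*np.sin(t),0*t+z]
E
python3 - <<'E'
from h import *
sc,si=cam("scene"),cam("side")
s=lambda p,o,k:np.array(p)/k+np.array(o)
jm={0:[(197,187),(95,42),(338,72)],1:[(100,192),(120,45),(313,98)]}
M=[s(p,(285,155),5) for p in jm[0]],[s(p,(145,190),4) for p in jm[1]]
ex=[(0,s((60,90),(285,155),5)[0],0,'min'),(0,s((358,118),(285,155),5)[0],0,'max'),(0,s((205,18),(285,155),5)[1],1,'min'),
 (1,s((37,125),(145,190),4)[0],0,'min'),(1,s((322,108),(145,190),4)[0],0,'max'),(1,s((190,30),(145,190),4)[1],1,'min')]
C=[sc,si]
mk=[[.067*np.cos(t),.067*np.sin(t),.165] for t in np.radians([0,120,240])]
def fj(v):
    e=[]
    for c,m in zip(C,M):
        q=proj(c,body(*v,mk)); 
        for p in m: d=q-p; e+=list(d[np.argmin((d**2).sum(1))])
    for c,val,ax,k in ex: e.append(getattr(proj(C[c],body(v[0],v[1],0,circ(.067,.165)))[:,ax],k)()-val)
    return e
best=min((least_squares(fj,[.5,.17,a]) for a in np.radians([0,20,40,60,80,100])),key=lambda o:o.cost)
print("jar",best.x,np.degrees(best.x[2]),np.round(best.fun,1))
L=[(0,(211,224.4),(.083,0,.047)),(0,(171.4,195.4),(-.083,0,.049)),(1,(265,198.4),(.085,0,.047)),(1,(330,195),(-.085,0,.047))]
pins=[[.0575*np.cos(t),.0575*np.sin(t),.005] for t in np.radians([0,120,240])]
def fl(v):
    e=[]
    for c,p,P in L: e+=list((proj(C[c],body(*v,P))-p)[0])
    for c,p in [(0,(170,226.6)),(1,(310,221.6))]:
        d=proj(C[c],body(*v,pins))-p; e+=list(d[np.argmin((d**2).sum(1))])
    return e
b=min((least_squares(fl,[.4,-.2,a]) for a in np.radians([0,45,-45,90])),key=lambda o:o.cost)
print("lid",b.x,np.degrees(b.x[2]),np.round(b.fun,1))
E
```

```text
jar [0.51502447 0.16521769 1.84137763] 105.50316688387258 [ 0.4 -3.6 -0.9 -2.   0.4 -1.9 -1.4 -1.5 -1.5 -1.8  1.9 -1.3  0.2  0.4
 -1.7 -1.5 -0.3 -1.8]
lid [ 0.49809119 -0.15806459  0.76759658] 43.980044564868905 [ 0.8  0.5 -0.5 -1.1 -2.6 -0.3  0.9 -0.3 -0.9 -0.9  0.9 -0. ]
```

```bash
python3 - <<'E'
from h import *
C=[cam("scene"),cam("side")]
s=lambda p,o,k:np.array(p)/k+np.array(o)
M=[s(p,(285,155),5) for p in [(197,187),(95,42),(338,72)]],[s(p,(145,190),4) for p in [(100,192),(120,45),(313,98)]]
ex=[(0,s((60,90),(285,155),5)[0],0,'min'),(0,s((358,118),(285,155),5)[0],0,'max'),(0,s((205,18),(285,155),5)[1],1,'min'),
 (1,s((37,125),(145,190),4)[0],0,'min'),(1,s((322,108),(145,190),4)[0],0,'max'),(1,s((190,30),(145,190),4)[1],1,'min')]
def fj(v):
    mk=[[.067*np.cos(t),.067*np.sin(t),v[3]] for t in np.radians([0,120,240])]
    e=[]
    for c,m in zip(C,M):
        q=proj(c,body(*v[:3],mk)); 
        for p in m: d=q-p; e+=list(d[np.argmin((d**2).sum(1))])
    for c,val,ax,k in ex: e.append(getattr(proj(C[c],body(v[0],v[1],0,circ(.067,v[3])))[:,ax],k)()-val)
    return e
best=least_squares(fj,[.51,.165,1.84,.16])
print("jar",best.x,np.degrees(best.x[2]),np.round(best.fun,1))
q=R.from_rotvec(r.read_state()["tool_rot"]).as_matrix();print(q.round(3))
E
```

```text
jar [0.51615017 0.16437927 1.84116188 0.15979595] 105.49080484315773 [-0.2 -1.3 -1.4  0.1 -0.2  0.3 -1.1  0.3 -1.2 -0.1  2.   0.5 -0.2 -0.2
  0.3 -1.1 -0.3 -0. ]
[[ 0.97   0.241 -0.   ]
 [ 0.241 -0.97   0.001]
 [-0.    -0.001 -1.   ]]
```

apply_moves([
  {"slide":[0.037,-0.0293,0],"twist":[0,0,0],"grip":100},
  {"slide":[0.037,-0.0293,0],"twist":[0,0,0],"grip":100},
  {"slide":[0.037,-0.0293,0],"twist":[0,0,0],"grip":100},
  {"slide":[0.037,-0.0293,0],"twist":[0,0,0],"grip":100},
  {"slide":[0.037,-0.0293,0],"twist":[0,0,0],"grip":100},
])

```text
time: 0.72
tool_pos: [0.2957, -0.4182, 0.2311]
tool_rot: [-3.118, -0.382, 0.0]
contact_force: [1.1, -0.6, -0.1]
width: 0.0854
```

apply_moves([
  {"slide":[0.037,-0.0293,0],"twist":[0,0,0],"grip":100},
  {"slide":[0.037,-0.0293,0],"twist":[0,0,0],"grip":100},
  {"slide":[0.037,-0.0293,0],"twist":[0,0,0],"grip":100},
  {"slide":[0.037,-0.0293,0],"twist":[0,0,0],"grip":100},
  {"slide":[0.037,-0.0293,0],"twist":[0,0,0],"grip":100},
])

```text
time: 1.35
tool_pos: [0.4398, -0.2315, 0.2312]
tool_rot: [3.118, 0.382, -0.0]
contact_force: [0.2, -0.3, 0.1]
width: 0.0855
```

apply_moves([
  {"slide":[0.037,-0.0293,0.01],"twist":[0,0,0],"grip":100},
  {"slide":[0.037,-0.0293,0.02],"twist":[0,0,0],"grip":100},
  {"slide":[0,0,0],"twist":[0,0,-10],"grip":100},
  {"slide":[0,0,0],"twist":[0,0,-10],"grip":100},
  {"slide":[0,0,0],"twist":[0,0,-10],"grip":100},
])

```text
time: 1.98
tool_pos: [0.4967, -0.158, 0.2009]
tool_rot: [-2.909, -1.185, 0.001]
contact_force: [0.8, -0.2, 0.1]
width: 0.0852
```

apply_moves([
  {"slide":[0,0,0],"twist":[0,0,0],"grip":100},
  {"slide":[0,0,0],"twist":[0,0,0],"grip":100},
])

```text
time: 2.22
tool_pos: [0.4968, -0.1582, 0.2012]
tool_rot: [-2.915, -1.17, 0.0]
contact_force: [0.5, -0.1, 0.0]
width: 0.0856
```

```bash
python3 - <<'E'
from h import *
s=r.read_state(); a=r.capture("wrist"); c=cam("wrist",s)
print(s["tool_pos"],R.from_rotvec(s["tool_rot"]).as_matrix().round(3),s["q"].round(2))
v=(.49809,-.15806,.7676)
a=cv2.cvtColor(a,cv2.COLOR_RGB2BGR)
cv2.imwrite("pics/w1raw.png",a)
b=cv2.resize(a,None,fx=1.5,fy=1.5,interpolation=cv2.INTER_CUBIC)
for P,col in [(circ(.05,.01),(255,0,0)),([[.0585*np.cos(t),.0585*np.sin(t),.005] for t in (0,2.0944,-2.0944)],(255,0,255)),([[x,y,.054] for x in(-.085,.085) for y in(-.008,.008)],(0,255,0))]:
    for p in (proj(c,body(*v,P))+.5)*1.5-.5: cv2.circle(b,tuple(int(round(t)) for t in p),1 if len(P)>9 else 2,col,-1)
cv2.imwrite("pics/w1.png",b)
E
```

```text
[ 0.4967761  -0.15820471  0.20119577] [[ 0.723  0.691 -0.   ]
 [ 0.691 -0.723 -0.   ]
 [-0.    -0.    -1.   ]] [ 0.73  0.17 -0.56  1.75  0.09  1.25 -0.66]
```

View pics/w1.png

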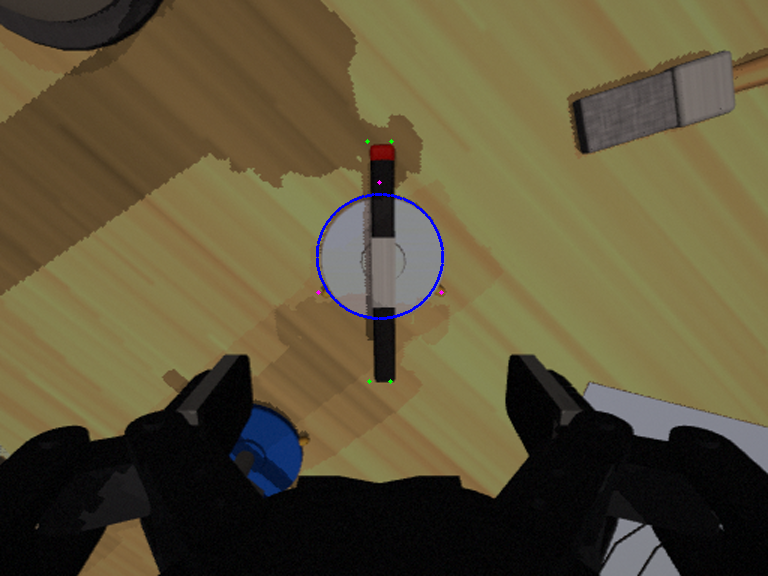

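The wrist view confirms it: the disc and pins match the model (pins at (320,291) and (442,290)), and the bar lies along tool x with its red end at (382,150). I'll descend and grip.

apply_moves([
  {"slide":[0.001,0.001,0.04],"twist":[0,0,0],"grip":100},
  {"slide":[0,0,0.05],"twist":[0,0,0],"grip":100},
  {"slide":[0,0,0.04],"twist":[0,0,0],"grip":100},
  {"slide":[0,0,0.03],"twist":[0,0,0],"grip":100},
  {"slide":[0,0,0.011],"twist":[0,0,0],"grip":100},
])

```text
time: 2.9
tool_pos: [0.4973, -0.1578, 0.0287]
tool_rot: [-2.912, -1.173, 0.003]
contact_force: [-0.7, 0.1, 0.5]
width: 0.0854
```

apply_moves([
  {"slide":[0,0,0],"twist":[0,0,0],"grip":10},
  {"slide":[0,0,0],"twist":[0,0,0],"grip":0},
  {"slide":[0,0,0],"twist":[0,0,0],"grip":0},
  {"slide":[0,0,0],"twist":[0,0,0],"grip":0},
  {"slide":[0,0,0],"twist":[0,0,0],"grip":0},
])

```text
time: 3.52
tool_pos: [0.499, -0.1585, 0.0313]
tool_rot: [2.912, 1.175, 0.002]
contact_force: [-1.1, 0.6, 6.2]
width: 0.0148
```

apply_moves([
  {"slide":[0,0,-0.02],"twist":[0,0,0],"grip":0},
  {"slide":[0,0,-0.045],"twist":[0,0,0],"grip":0},
  {"slide":[0,0,-0.055],"twist":[0,0,0],"grip":0},
  {"slide":[0,0,-0.055],"twist":[0,0,0],"grip":0},
  {"slide":[0,0,-0.035],"twist":[0,0,0],"grip":0},
])

```text
time: 4.15
tool_pos: [0.4985, -0.1581, 0.2429]
tool_rot: [2.912, 1.176, 0.002]
contact_force: [-0.1, -0.8, -5.3]
width: 0.015
```

apply_moves([
  {"slide":[0,0,0],"twist":[0,0,-10],"grip":0},
  {"slide":[0,0,0],"twist":[0,0,-10],"grip":0},
  {"slide":[0,0,0],"twist":[0,0,-10],"grip":0},
  {"slide":[0,0,0],"twist":[0,0,-10],"grip":0},
  {"slide":[0,0,0],"twist":[0,0,-10],"grip":0},
])

```text
time: 4.78
tool_pos: [0.4978, -0.158, 0.2399]
tool_rot: [-2.136, -2.303, 0.001]
contact_force: [-0.6, 0.6, -3.4]
width: 0.0144
```

apply_moves([
  {"slide":[0,0,0],"twist":[0,0,-10],"grip":0},
  {"slide":[0,0,0],"twist":[0,0,0],"grip":0},
  {"slide":[0,0,0],"twist":[0,0,0],"grip":0},
])

```text
time: 5.15
tool_pos: [0.4981, -0.1582, 0.2401]
tool_rot: [-1.94, -2.471, 0.0]
contact_force: [0.2, -0.2, -3.8]
width: 0.0147
```

```bash
python3 - <<'E'
from h import *
s=r.read_state(); M=R.from_rotvec(s["tool_rot"]).as_matrix()
print(s["tool_pos"],M.round(4),s["q"].round(2),s["contact_force"],s["moment"])
print("yaw",np.degrees(np.arctan2(M[1,0],M[0,0])),"slide to jar",M.T@(np.array([.5162,.1644,.2312])-s["tool_pos"]))
E
```

```text
[ 0.49808412 -0.15817739  0.24012639] [[-2.375e-01  9.714e-01 -4.000e-04]
 [ 9.714e-01  2.375e-01  0.000e+00]
 [ 1.000e-04 -4.000e-04 -1.000e+00]] [ 0.81  0.15 -0.65  1.69  0.1   1.33  0.39] [ 0.16151043 -0.21469372 -3.82874218] [0.00947128 0.00295782 0.0091803 ]
yaw 103.73663832723832 slide to jar [0.30904793 0.09420017 0.00892974]
```

apply_moves([
  {"slide":[0.037,0.0335,0],"twist":[0,0,0],"grip":0},
  {"slide":[0.037,0.0335,0],"twist":[0,0,0],"grip":0},
  {"slide":[0.037,0.0335,0],"twist":[0,0,0],"grip":0},
  {"slide":[0.037,0.0335,0],"twist":[0,0,0],"grip":0},
  {"slide":[0.037,0.0335,0],"twist":[0,0,0],"grip":0},
])

```text
time: 5.78
tool_pos: [0.6168, 0.0629, 0.2401]
tool_rot: [1.94, 2.471, -0.001]
contact_force: [1.0, -0.1, -4.1]
width: 0.0145
```

apply_moves([
  {"slide":[0.037,0.0335,0],"twist":[0,0,0],"grip":0},
  {"slide":[0.037,0.0335,0],"twist":[0,0,0],"grip":0},
  {"slide":[0,0,0],"twist":[0,0,0],"grip":0},
  {"slide":[0,0,0],"twist":[0,0,0],"grip":0},
])

```text
time: 6.28
tool_pos: [0.6633, 0.1494, 0.2398]
tool_rot: [-1.937, -2.473, 0.002]
contact_force: [0.1, -1.1, -3.5]
width: 0.0147
```

```bash
python3 - <<'E'
from h import *
s=r.read_state(); a=r.capture("wrist"); c=cam("wrist",s)
print(s["tool_pos"],s["tool_rot"])
np.savez("w2.npz",p=s["tool_pos"],q=s["tool_rot"])
a=cv2.cvtColor(a,cv2.COLOR_RGB2BGR)
cv2.imwrite("pics/w2raw.png",a)
b=cv2.resize(a,None,fx=1.5,fy=1.5,interpolation=cv2.INTER_CUBIC)
v=(.5162,.1644,1.8412)
for P,col in [(circ(.067,.160),(255,0,0)),(circ(.049,.146),(255,255,0)),([[.067*np.cos(t),.067*np.sin(t),.16] for t in (0,2.0944,-2.0944)],(255,0,255))]:
    for p in (proj(c,body(*v,P))+.5)*1.5-.5: cv2.circle(b,tuple(int(round(t)) for t in p),0 if len(P)>9 else 2,col,-1)
cv2.imwrite("pics/w2.png",b)
E
```

```text
[0.6632972  0.14942631 0.23978214] [-1.93708963e+00 -2.47314503e+00  1.63696310e-03]
```

View pics/w2.png

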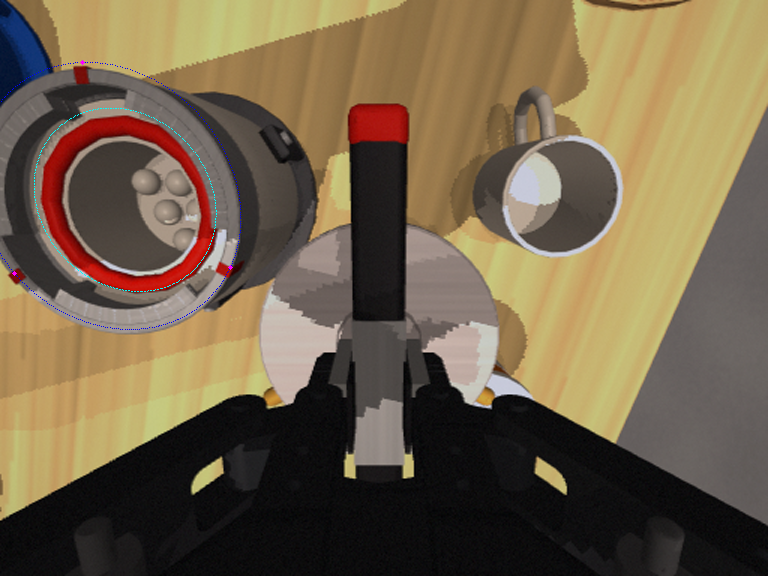

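The wrist view shows the jar collar at upper left with marks at (82,70), (15,276) and (228,268), and the lid gripped squarely (pins at (270,397) and (488,397)). Next I fit both more precisely.

```bash
python3 - <<'E'
from h import *
d=np.load("w2.npz"); s=dict(tool_pos=d["p"],tool_rot=d["q"]); c=cam("wrist",s)
a=cv2.imread("pics/w2raw.png").astype(int)
m=((a[...,2]>110)&(a[...,1]<60)&(a[...,0]<60)).astype(np.uint8); m[:,200:]=0
n,lab,st,ce=cv2.connectedComponentsWithStats(m)
for i in range(1,n):
    if st[i,4]>8: print(st[i],ce[i])
k=1+np.argmax(st[1:,4]); cs,h=cv2.findContours((lab==k).astype(np.uint8),cv2.RETR_CCOMP,cv2.CHAIN_APPROX_NONE)
cs=sorted(cs,key=len)[-2:]
for q in cs: print(len(q),cv2.fitEllipse(q))
q=cs[0][:,0]+0.; 
for zz in (.140,.143,.146):
  def f(v,z=zz): 
    M=proj(c,body(v[0],v[1],0,circ(v[2],z))); return np.linalg.norm(M[None]-q[:,None],axis=2).min(1)
  o=least_squares(f,[.516,.164,.039]); print(zz,o.x,o.cost)
# lid in hand
M=R.from_rotvec(d["q"]).as_matrix(); print("yaw",np.degrees(np.arctan2(M[1,0],M[0,0])))
yaw=np.arctan2(M[1,0],M[0,0])
P=[[.085,0,.054],[.050,0,.01],[.0585*np.cos(2.094),.0585*np.sin(2.094),.005],[.0585*np.cos(2.094),-.0585*np.sin(2.094),.005]]
print((proj(c,body(d["p"][0],d["p"][1],yaw,P,d["p"][2]-.031))+.5)*1.5-.5)
print(proj(c,body(.5162,.1644,1.8412,circ(.067,.16,3))))
b=cv2.imread("pics/w2raw.png")[35:230,0:170]
cv2.imwrite("pics/w2c.png",cv2.resize(b,None,fx=3.0,fy=3.0,interpolation=cv2.INTER_CUBIC))
E
```

```text
[49 44 10 11 86] [53.40697674 49.02325581]
[  27   77  117  118 3340] [ 82.55329341 135.61916168]
[144 175  11  10  65] [149.07692308 179.50769231]
[  6 179  10  10  57] [ 10.52631579 183.63157895]
274 ((85.68467712402344, 136.37210083007812), (88.13121795654297, 104.09481811523438), 135.67701721191406)
331 ((84.62991333007812, 136.07789611816406), (104.31741333007812, 125.17239379882812), 140.7505645751953)
0.14 [0.51515293 0.16165352 0.03992902] 36.63818553890611
0.143 [0.51678808 0.16228146 0.03943397] 36.63818547835008
0.146 [0.51841186 0.1629063  0.03893962] 36.64691373584915
yaw 103.86040341973757
[[382.09560566  95.28769123]
 [381.09430189 216.41969527]
 [265.50558624 397.31014028]
 [495.9060311  397.56639932]]
[[ 54.72497312  41.16006874]
 [  9.18189661 181.66462733]
 [153.15294965 177.75060296]]
```

View pics/w2c.png

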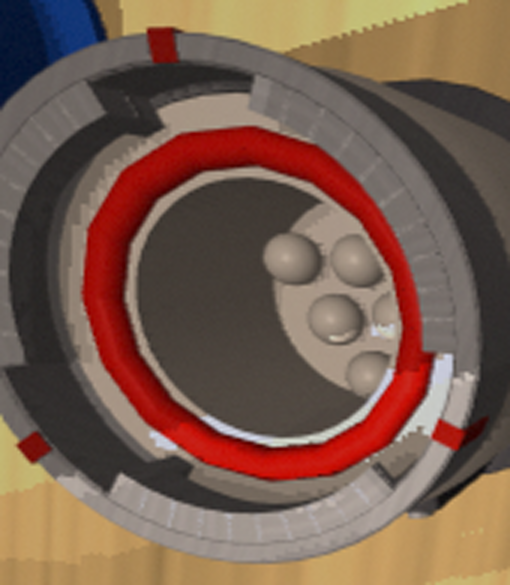

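```bash
python3 - <<'E'
from h import *
d=np.load("w2.npz"); s=dict(tool_pos=d["p"],tool_rot=d["q"]); c=cam("wrist",s)
M=R.from_rotvec(d["q"]).as_matrix(); yaw=np.arctan2(M[1,0],M[0,0])
up=lambda p:(np.array(p)+.5)/1.5-.5
def lid(v):
    B=lambda P:proj(c,body(*(d["p"]+M@np.array([v[0],v[1],0]))[:2],yaw,P,d["p"][2]-.031+v[2]))
    D=B(circ(.05,.01)); e=[D[:,0].min()-up(261),D[:,0].max()-up(498),D[:,1].min()-up(223)]
    return np.r_[e,(B([[.085,.008,.054],[.085,-.008,.054]])-up([(350,104),(408,104)])).ravel()]
o=least_squares(lid,[0,0,0]);print("lid off tool xy, z mm",o.x*1e3,o.fun.round(1))
cr=lambda p:(np.array(p)+.5)/3-.5+np.array([0,35])
mk=[(163.5,45),(34,447),(448,432)]
def jar(v):
    q=proj(c,body(*v[:3],circ(.0635,v[3],3))); e=[]
    for p in mk: t=q-cr(p); e+=list(t[np.argmin((t**2).sum(1))])
    E=proj(c,body(v[0],v[1],0,circ(.067,v[3])))
    return np.r_[e,E[:,0].max()-cr((480,0))[0],E[:,1].max()-cr((0,562))[1],E[:,1].min()-cr((0,29))[1]]
for z in (None,.160,.1625):
    f=jar if z is None else (lambda v:jar([*v[:3],z]))
    o=least_squares(f,[.517,.163,1.84]+([.16] if z is None else []));print(z,o.x,np.degrees(o.x[2]),o.fun.round(1))
E
```

```text
lid off tool xy, z mm [-1.80312278 -0.73232932 -3.39743707] [-1.   0.4 -1.8 -0.4  0.6  0.8  0.6]
None [0.51676366 0.16208705 1.84727384 0.16187897] 105.8409948425001 [-0.1  0.   0.5 -0.4 -0.3  0.  -0.   0.6 -0.2]
0.16 [0.51576739 0.16183299 1.84757235] 105.85809810051205 [ 0.2  0.6  1.1 -0.9 -0.7 -0.5 -0.6 -0.2  0.5]
0.1625 [0.51709301 0.16217063 1.84717333] 105.83523608020244 [-0.2 -0.2  0.2 -0.2 -0.1  0.2  0.2  0.8 -0.4]
```

apply_moves([
  {"slide":[0.0125,-0.035,0],"twist":[0,0,0],"grip":0},
  {"slide":[0.0125,-0.035,0],"twist":[0,0,0],"grip":0},
  {"slide":[0.0125,-0.035,0],"twist":[0,0,0],"grip":0},
  {"slide":[0.0124,-0.0335,0],"twist":[0,0,-2],"grip":0},
  {"slide":[0,0,0],"twist":[0,0,0],"grip":0},
])

```text
time: 6.95
tool_pos: [0.5151, 0.1639, 0.241]
tool_rot: [1.891, 2.505, -0.002]
contact_force: [0.9, -0.3, -3.4]
width: 0.0145
```

apply_moves([
  {"slide":[0,0,0.02],"twist":[0,0,0],"grip":0},
  {"slide":[0,0,0.02],"twist":[0,0,0],"grip":0},
  {"slide":[0,0,0.004],"twist":[0,0,0],"grip":0},
  {"slide":[0,0,0],"twist":[0,0,0],"grip":0},
  {"slide":[0,0,0],"twist":[0,0,0],"grip":0},
])

```text
time: 7.58
tool_pos: [0.5175, 0.1647, 0.1972]
tool_rot: [1.892, 2.507, 0.001]
contact_force: [-0.0, 0.0, -3.7]
width: 0.0149
```

```bash
python3 - <<'E'
from h import *
s=r.read_state(); print(s["tool_pos"],s["contact_force"],s["moment"])
M=R.from_rotvec(s["tool_rot"]).as_matrix(); print("yaw",np.degrees(np.arctan2(M[1,0],M[0,0])),M[:,2],"slide",M.T@(np.array([.5169,.1647,.196])-s["tool_pos"]))
a=cv2.cvtColor(r.capture("scene"),cv2.COLOR_RGB2BGR);b=cv2.cvtColor(r.capture("side"),cv2.COLOR_RGB2BGR)
c=lambda i,x,y,w,h: cv2.resize(i[y:y+h,x:x+w],(400,400),interpolation=cv2.INTER_CUBIC)
cv2.imwrite("pics/c3.png",np.hstack([c(a,275,125,100,100),c(b,140,150,100,100)]))
E
```

```text
[0.51746642 0.16470852 0.19718228] [-0.0274664   0.02338492 -3.74666289] [0.04679676 0.01804253 0.02493334]
yaw 105.92842316018061 [ 1.33049984e-03  1.65091827e-04 -9.99999101e-01] slide [ 0.0001475  -0.00054858  0.00118152]
```

View pics/c3.png

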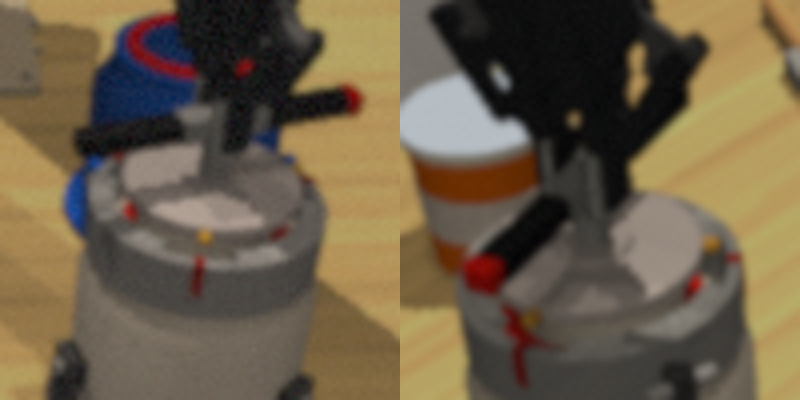

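The brass pins sit right above the red marks in both views, at (205,237) and (530,318). Lowering gently.

apply_moves([
  {"slide":[0,-0.0004,0.003],"twist":[0,0,0],"grip":0},
  {"slide":[0,0,0.003],"twist":[0,0,0],"grip":0},
  {"slide":[0,0,0.003],"twist":[0,0,0],"grip":0},
  {"slide":[0,0,0.003],"twist":[0,0,0],"grip":0},
  {"slide":[0,0,0],"twist":[0,0,0],"grip":0},
])

```text
time: 8.3
tool_pos: [0.5164, 0.1646, 0.184]
tool_rot: [-1.891, -2.508, 0.001]
contact_force: [0.1, 0.4, -4.5]
width: 0.0148
```

apply_moves([
  {"slide":[0,0,0.002],"twist":[0,0,0],"grip":0},
  {"slide":[0,0,0.002],"twist":[0,0,0],"grip":0},
  {"slide":[0,0,0],"twist":[0,0,0],"grip":0},
  {"slide":[0,0,0],"twist":[0,0,0],"grip":0},
])

```text
time: 8.8
tool_pos: [0.5165, 0.1646, 0.1803]
tool_rot: [1.891, 2.508, -0.0]
contact_force: [0.4, -0.1, -4.5]
width: 0.0151
```

apply_moves([
  {"slide":[0,0,0.0015],"twist":[0,0,0],"grip":0},
  {"slide":[0,0,0],"twist":[0,0,0],"grip":0},
  {"slide":[0,0,0],"twist":[0,0,0],"grip":0},
])

```text
time: 9.18
tool_pos: [0.5165, 0.1646, 0.1788]
tool_rot: [1.891, 2.508, -0.0]
contact_force: [0.6, 0.4, -3.4]
width: 0.0149
```

apply_moves([
  {"slide":[0,0,0.0015],"twist":[0,0,0],"grip":0},
  {"slide":[0,0,0],"twist":[0,0,0],"grip":0},
  {"slide":[0,0,0],"twist":[0,0,0],"grip":0},
])

```text
time: 9.55
tool_pos: [0.5165, 0.1646, 0.1773]
tool_rot: [1.891, 2.508, -0.0]
contact_force: [0.2, -0.3, -3.0]
width: 0.0144
```

apply_moves([
  {"slide":[0,0,0.001],"twist":[0,0,0],"grip":0},
  {"slide":[0,0,0],"twist":[0,0,0],"grip":0},
  {"slide":[0,0,0],"twist":[0,0,0],"grip":0},
])

```text
time: 9.93
tool_pos: [0.5167, 0.1648, 0.1767]
tool_rot: [1.891, 2.508, 0.001]
contact_force: [-1.5, -0.2, 2.5]
width: 0.0151
```

apply_moves([
  {"slide":[0,0,0.0007],"twist":[0,0,0],"grip":0},
  {"slide":[0,0,0],"twist":[0,0,0],"grip":0},
  {"slide":[0,0,0],"twist":[0,0,0],"grip":0},
])

```text
time: 10.3
tool_pos: [0.5168, 0.1648, 0.1763]
tool_rot: [1.891, 2.508, 0.001]
contact_force: [-2.9, -0.7, 7.5]
width: 0.0146
```

The lid is on the seal: contact at TCP z 0.1768, expected 0.177. I'll release to a loose straddle and slide out along the bar to the red end.

apply_moves([
  {"slide":[0,0,-0.001],"twist":[0,0,0],"grip":30},
  {"slide":[0,0,0],"twist":[0,0,0],"grip":30},
  {"slide":[0,0,0],"twist":[0,0,0],"grip":30},
  {"slide":[0,0,0],"twist":[0,0,0],"grip":30},
])

```text
time: 10.8
tool_pos: [0.5165, 0.1646, 0.1765]
tool_rot: [-1.891, -2.508, 0.0]
contact_force: [0.2, -0.6, -0.2]
width: 0.0256
```

apply_moves([
  {"slide":[0.02,0,0],"twist":[0,0,0],"grip":30},
  {"slide":[0.025,0,0],"twist":[0,0,0],"grip":30},
  {"slide":[0.025,0,0],"twist":[0,0,0],"grip":30},
  {"slide":[0,0,0],"twist":[0,0,0],"grip":30},
  {"slide":[0,0,0],"twist":[0,0,0],"grip":30},
])

```text
time: 11.42
tool_pos: [0.4976, 0.2312, 0.1764]
tool_rot: [1.892, 2.508, -0.001]
contact_force: [0.5, 0.5, 0.1]
width: 0.0255
```

```bash
cat > st.py <<'E'
from h import *
s=r.read_state(); p=s["tool_pos"]; M=R.from_rotvec(s["tool_rot"]).as_matrix(); yaw=np.degrees(np.arctan2(M[1,0],M[0,0]))
d=p[:2]-[.5168,.1625]; az=np.degrees(np.arctan2(d[1],d[0])); 
print(p.round(4),"yaw %.2f az %.2f r %.1f"%(yaw,az,1e3*np.hypot(*d)),"F tool",(M.T@s["contact_force"]).round(2),"mom",s["moment"].round(3),"w",s["width"].round(4),"t",s["time"])
E
python3 st.py; python3 - <<'E'
from h import *
s=r.read_state(); a=cv2.cvtColor(r.capture("wrist"),cv2.COLOR_RGB2BGR);b=cv2.cvtColor(r.capture("side"),cv2.COLOR_RGB2BGR)
cv2.imwrite("pics/c4.png",np.hstack([cv2.resize(a,(480,360)),cv2.resize(b[150:270,140:240],(300,360),interpolation=cv2.INTER_CUBIC)]))
E
```

```text
Traceback (most recent call last):
  File "st.py", line 4, in <module>
    print(p.round(4),"yaw %.2f az %.2f r %.1f"%(yaw,az,1e3*np.hypot(*d)),"F tool",(M.T@s["contact_force"]).round(2),"mom",s["moment"].round(3),"w",s["width"].round(4),"t",s["time"])
                                                                                                                                                   ^^^^^^^^^^^^^^^^
AttributeError: 'float' object has no attribute 'round'
```

View pics/c4.png

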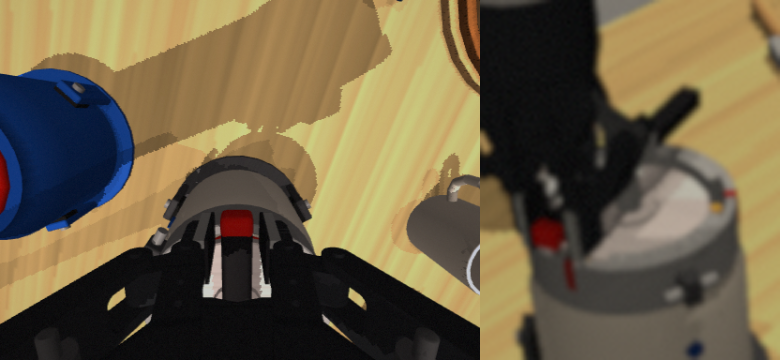

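The bar's red end is between the fingers (236,222) and the lid sits inside the collar. Starting the clockwise arc push.

apply_moves([
  {"slide":[0,0.004,0],"twist":[0,0,0],"grip":30},
  {"slide":[-0.00027,0.00628,0],"twist":[0,0,5],"grip":30},
  {"slide":[-0.00027,0.00628,0],"twist":[0,0,5],"grip":30},
  {"slide":[-0.00027,0.00628,0],"twist":[0,0,5],"grip":30},
  {"slide":[-0.00027,0.00628,0],"twist":[0,0,5],"grip":30},
])

```text
time: 12.15
tool_pos: [0.5265, 0.2351, 0.1764]
tool_rot: [2.302, 2.138, -0.001]
contact_force: [-1.0, -0.4, 0.1]
width: 0.0254
```

apply_moves([
  {"slide":[0,0,0],"twist":[0,0,0],"grip":30},
  {"slide":[0,0,0],"twist":[0,0,0],"grip":30},
])

```text
time: 12.4
tool_pos: [0.526, 0.2356, 0.1766]
tool_rot: [2.296, 2.144, -0.0]
contact_force: [-0.5, 0.4, -0.2]
width: 0.0256
```

```bash
sed -i 's/s\["width"\].round(4)/round(s["width"],4)/' st.py; python3 st.py
```

```text
[0.526  0.2356 0.1766] yaw 86.07 az 82.85 r 73.7 F tool [ 0.41 -0.55  0.22] mom [0.036 0.033 0.056] w 0.0256 t 12.4
```

apply_moves([
  {"slide":[-0.0001,0.00314,0],"twist":[0,0,2.5],"grip":30},
  {"slide":[-0.0001,0.00314,0],"twist":[0,0,2.5],"grip":30},
  {"slide":[-0.0001,0.00314,0],"twist":[0,0,2.5],"grip":30},
  {"slide":[0,0,0],"twist":[0,0,0],"grip":30},
  {"slide":[0,0,0],"twist":[0,0,0],"grip":30},
])

```text
time: 13.02
tool_pos: [0.5352, 0.2343, 0.1767]
tool_rot: [2.432, 1.989, 0.0]
contact_force: [-0.4, 0.2, -0.2]
width: 0.0255
```

```bash
python3 st.py
```

```text
[0.5352 0.2343 0.1767] yaw 78.56 az 75.64 r 74.2 F tool [ 0.11 -0.41  0.2 ] mom [-0.016  0.038 -0.046] w 0.0255 t 13.025
```

apply_moves([
  {"slide":[-0.0001,0.00314,0],"twist":[0,0,2.5],"grip":30},
  {"slide":[-0.0001,0.00314,0],"twist":[0,0,2.5],"grip":30},
  {"slide":[0,0,0],"twist":[0,0,0],"grip":30},
  {"slide":[0,0,0],"twist":[0,0,0],"grip":30},
])

```text
time: 13.52
tool_pos: [0.5412, 0.2329, 0.1767]
tool_rot: [2.516, 1.881, 0.0]
contact_force: [0.4, -0.5, 0.3]
width: 0.0259
```

```bash
python3 st.py
```

```text
[0.5412 0.2329 0.1767] yaw 73.56 az 70.85 r 74.5 F tool [-0.38  0.5  -0.33] mom [ 0.023  0.012 -0.01 ] w 0.0259 t 13.525
```

apply_moves([
  {"slide":[-0.0001,0.00314,0],"twist":[0,0,2.5],"grip":30},
  {"slide":[-0.0001,0.00314,0],"twist":[0,0,2.5],"grip":30},
  {"slide":[0,0,0],"twist":[0,0,0],"grip":30},
  {"slide":[0,0,0],"twist":[0,0,0],"grip":30},
])

```text
time: 14.02
tool_pos: [0.5471, 0.2307, 0.1766]
tool_rot: [2.596, 1.769, 0.0]
contact_force: [0.2, 0.2, -0.0]
width: 0.0255
```

```bash
python3 st.py
```

```text
[0.5471 0.2307 0.1766] yaw 68.56 az 66.03 r 74.7 F tool [0.23 0.08 0.  ] mom [-0.016  0.023  0.053] w 0.0255 t 14.025
```

apply_moves([
  {"slide":[-0.0008,0.00314,0],"twist":[0,0,2.5],"grip":30},
  {"slide":[-0.0008,0.00314,0],"twist":[0,0,2.5],"grip":30},
  {"slide":[0,0,0],"twist":[0,0,0],"grip":30},
  {"slide":[0,0,0],"twist":[0,0,0],"grip":30},
])

```text
time: 14.52
tool_pos: [0.5525, 0.2266, 0.1766]
tool_rot: [2.672, 1.653, -0.0]
contact_force: [-0.1, 0.1, -0.9]
width: 0.0254
```

```bash
python3 st.py
```

```text
[0.5525 0.2266 0.1766] yaw 63.48 az 60.89 r 73.4 F tool [ 0.   -0.13  0.89] mom [-0.003  0.002  0.023] w 0.0254 t 14.525
```

apply_moves([
  {"slide":[-0.0003,0.00314,0],"twist":[0,0,2.5],"grip":30},
  {"slide":[-0.0003,0.00314,0],"twist":[0,0,2.5],"grip":30},
  {"slide":[0,0,0],"twist":[0,0,0],"grip":30},
  {"slide":[0,0,0],"twist":[0,0,0],"grip":30},
])

```text
time: 15.02
tool_pos: [0.5578, 0.2232, 0.1766]
tool_rot: [2.741, 1.535, -0.0]
contact_force: [-0.5, 0.1, -0.8]
width: 0.0257
```

```bash
python3 st.py
```

```text
[0.5578 0.2232 0.1766] yaw 58.51 az 55.97 r 73.2 F tool [-0.13 -0.46  0.78] mom [-0.027  0.059 -0.043] w 0.0257 t 15.025
```

apply_moves([
  {"slide":[-0.0003,0.00314,0],"twist":[0,0,2.5],"grip":30},
  {"slide":[-0.0003,0.00314,0],"twist":[0,0,2.5],"grip":30},
  {"slide":[0,0,0],"twist":[0,0,0],"grip":30},
  {"slide":[0,0,0],"twist":[0,0,0],"grip":30},
])

```text
time: 15.52
tool_pos: [0.5629, 0.2191, 0.1766]
tool_rot: [2.805, 1.413, 0.0]
contact_force: [0.1, 0.7, -0.7]
width: 0.0258
```

```bash
python3 st.py
```

```text
[0.5629 0.2191 0.1766] yaw 53.47 az 50.88 r 73.0 F tool [ 0.62 -0.35  0.73] mom [0.02  0.034 0.02 ] w 0.0258 t 15.525
```

```bash
python3 - <<'E'
from h import *
a=cv2.cvtColor(r.capture("wrist"),cv2.COLOR_RGB2BGR);b=cv2.cvtColor(r.capture("scene"),cv2.COLOR_RGB2BGR)
cv2.imwrite("pics/c5.png",np.hstack([cv2.resize(a[184:384,131:381],(450,360)),cv2.resize(b[110:230,270:380],(330,360),interpolation=cv2.INTER_CUBIC)]))
E
```

```text
(no output)
```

View pics/c5.png

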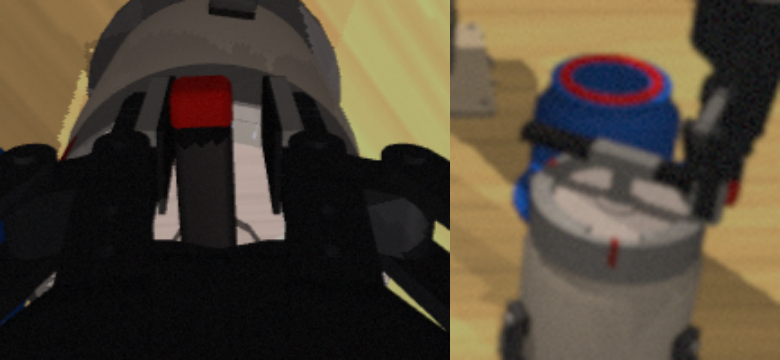

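The bar follows against the left finger (red end at (200,100)) and the lid lies flat in the collar. Continuing.

apply_moves([
  {"slide":[-0.0003,0.00314,0],"twist":[0,0,2.5],"grip":30},
  {"slide":[-0.0003,0.00314,0],"twist":[0,0,2.5],"grip":30},
  {"slide":[0,0,0],"twist":[0,0,0],"grip":30},
  {"slide":[0,0,0],"twist":[0,0,0],"grip":30},
])

```text
time: 16.12
tool_pos: [0.5674, 0.2149, 0.1766]
tool_rot: [2.864, 1.29, 0.0]
contact_force: [-0.3, 1.8, -1.2]
width: 0.0256
```

```bash
python3 st.py
```

```text
[0.5674 0.2149 0.1766] yaw 48.48 az 45.97 r 72.9 F tool [ 1.13 -1.41  1.24] mom [0.309 0.235 0.036] w 0.0256 t 16.125
```

apply_moves([
  {"slide":[-0.0003,0.00314,0],"twist":[0,0,2.5],"grip":30},
  {"slide":[-0.0003,0.00314,0],"twist":[0,0,2.5],"grip":30},
  {"slide":[0,0,0],"twist":[0,0,0],"grip":30},
  {"slide":[0,0,0],"twist":[0,0,0],"grip":30},
])

```text
time: 16.62
tool_pos: [0.5712, 0.2107, 0.1764]
tool_rot: [-2.918, -1.163, 0.0]
contact_force: [-2.5, 4.6, -3.2]
width: 0.0258
```

```bash
python3 st.py
```

```text
[0.5712 0.2107 0.1764] yaw 43.47 az 41.50 r 72.7 F tool [ 1.38 -5.03  3.19] mom [0.869 0.427 0.082] w 0.0258 t 16.625
```

apply_moves([
  {"slide":[-0.0003,0.00314,0],"twist":[0,0,2.5],"grip":30},
  {"slide":[0,0,0],"twist":[0,0,0],"grip":30},
  {"slide":[0,0,0],"twist":[0,0,0],"grip":30},
])

```text
time: 17.0
tool_pos: [0.5731, 0.2085, 0.1764]
tool_rot: [-2.942, -1.1, 0.0]
contact_force: [-1.0, 5.4, -4.8]
width: 0.0255
```

```bash
python3 st.py
```

```text
[0.5731 0.2085 0.1764] yaw 40.99 az 39.25 r 72.7 F tool [ 2.79 -4.76  4.8 ] mom [1.078 0.444 0.059] w 0.0255 t 17.0
```

apply_moves([
  {"slide":[0,0,0.001],"twist":[0,0,0],"grip":30},
  {"slide":[0,0,0],"twist":[0,0,0],"grip":30},
  {"slide":[0,0,0],"twist":[0,0,0],"grip":30},
])

```text
time: 17.38
tool_pos: [0.5733, 0.2086, 0.1761]
tool_rot: [-2.942, -1.1, -0.001]
contact_force: [-4.2, 4.6, -0.1]
width: 0.0254
```

```bash
python3 st.py
```

```text
[0.5733 0.2086 0.1761] yaw 40.98 az 39.21 r 72.9 F tool [-0.12 -6.23  0.13] mom [0.937 0.757 0.029] w 0.0254 t 17.375
```

apply_moves([
  {"slide":[-0.0001,0.0019,0.0002],"twist":[0,0,1.5],"grip":30},
  {"slide":[0,0,0],"twist":[0,0,0],"grip":30},
  {"slide":[0,0,0],"twist":[0,0,0],"grip":30},
  {"slide":[0,0,0],"twist":[0,0,0],"grip":30},
])

```text
time: 17.88
tool_pos: [0.5744, 0.2073, 0.1759]
tool_rot: [-2.956, -1.061, -0.001]
contact_force: [-4.5, 5.3, 0.1]
width: 0.0258
```

```bash
python3 st.py
```

```text
[0.5744 0.2073 0.1759] yaw 39.50 az 37.90 r 73.0 F tool [-0.06 -6.95 -0.12] mom [1.128 0.754 0.049] w 0.0258 t 17.875
```

```bash
cat > avg.py <<'E'
from h import *
X=[]
for i in range(12):
    r.capture("side"); s=r.read_state(); M=R.from_rotvec(s["tool_rot"]).as_matrix(); p=s["tool_pos"]
    F=s["contact_force"];d=p[:2]-[.5168,.1625]
    X.append([*(M.T@F),s["moment"][2],d[0]*F[1]-d[1]*F[0]+s["moment"][2],np.degrees(np.arctan2(M[1,0],M[0,0])),np.degrees(np.arctan2(d[1],d[0])),p[2]])
X=np.array(X);print("Fx Fy Fz Mz tau yaw az z",X.mean(0).round(4),"\nsem",(X.std(0)/12**.5).round(3),s["time"])
E
python3 avg.py
```

```text
Fx Fy Fz Mz tau yaw az z [ 0.5443 -6.2602 -0.4338  0.0622  0.52   39.4999 37.9251  0.1759] 
sem [0.134 0.183 0.095 0.009 0.015 0.001 0.004 0.   ] 18.475
```

```bash
python3 - <<'E'
from h import *
a=cv2.cvtColor(r.capture("wrist"),cv2.COLOR_RGB2BGR)
n=cv2.resize(a[184:384,131:381],(450,360)); cv2.imwrite("pics/c6raw.png",n)
o=cv2.imread("pics/c5.png")[:,:450]
for nm,i in(("old",o),("new",n)):
    hsv=cv2.cvtColor(i,cv2.COLOR_BGR2HSV); m=((i[...,2]>90)&(i[...,1]<50)&(i[...,0]<50)).astype(np.uint8); m[:,:120]=0;m[:60]=0;m[150:]=0;m[:,280:]=0
    k,l,st,ce=cv2.connectedComponentsWithStats(m); j=1+np.argmax(st[1:,4]); print(nm,st[j],ce[j])
cv2.imwrite("pics/c6.png",cv2.resize(np.hstack([o[60:260,130:310],n[60:260,130:310]]),(792,440)))
E
```

```text
old [ 172   91   58   36 1797] [200.61658319 108.93322204]
new [ 172   85   55   38 1669] [200.20850809 104.59077292]
```

View pics/c6.png

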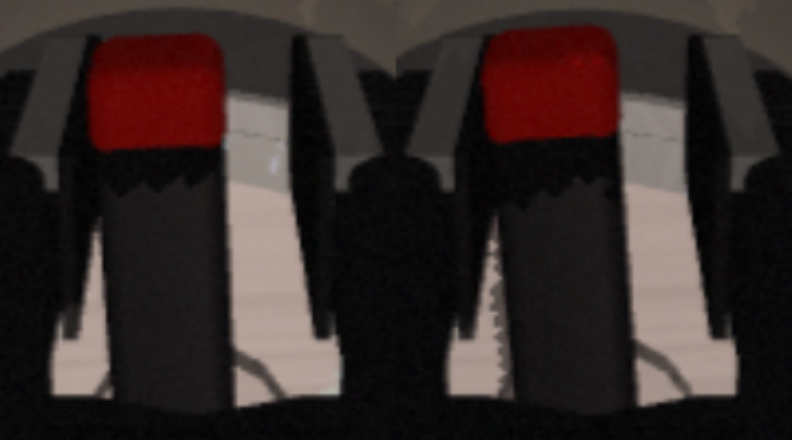

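The bar lags the tool by about 1.2° (right edge tilts 2.5° before, 3.6° now). By angle the squeeze is about 19–22 N, by torque about 24–31 N. A small further turn of about 2° should centre it.

apply_moves([
  {"slide":[0,0.0015,0.0002],"twist":[0,0,0.6],"grip":30},
  {"slide":[0,0.0012,0.0001],"twist":[0,0,0.6],"grip":30},
  {"slide":[0,0,0],"twist":[0,0,0],"grip":30},
  {"slide":[0,0,0],"twist":[0,0,0],"grip":30},
])

```text
time: 19.02
tool_pos: [0.5757, 0.2058, 0.1756]
tool_rot: [-2.966, -1.031, -0.0]
contact_force: [-4.8, 6.7, 0.3]
width: 0.0254
```

```bash
python3 avg.py; python3 - <<'E'
from h import *
a=cv2.cvtColor(r.capture("wrist"),cv2.COLOR_RGB2BGR)
n=cv2.resize(a[184:384,131:381],(450,360)); cv2.imwrite("pics/c7raw.png",n)
for nm,i in(("c5",cv2.imread("pics/c5.png")[:,:450]),("c6",cv2.imread("pics/c6raw.png")),("c7",n)):
    # right bar edge: dark->bright transition for rows 150..235
    g=cv2.cvtColor(i,cv2.COLOR_BGR2GRAY).astype(float); P=[]
    for y in range(148,232):
        row=g[y,205:255]; d=np.diff(row); k=np.argmax(d); w=d[max(0,k-2):k+3].clip(0); P.append((y,205+.5+(np.arange(max(0,k-2),max(0,k-2)+len(w))*w).sum()/w.sum()))
    P=np.array(P); f=np.polyfit(P[:,0],P[:,1],1); res=P[:,1]-np.polyval(f,P[:,0]); ok=abs(res)<1.5; f=np.polyfit(P[ok,0],P[ok,1],1); print(nm,np.degrees(np.arctan(f[0])),np.polyval(f,190),ok.sum())
E
```

```text
Fx Fy Fz Mz tau yaw az z [ 7.50000e-03 -8.62100e+00 -6.44300e-01  9.55000e-02  7.25400e-01
  3.83387e+01  3.63700e+01  1.75600e-01] 
sem [0.158 0.113 0.163 0.005 0.011 0.001 0.003 0.   ] 19.625
c5 2.877906969578574 234.61296911081567 54
c6 3.8758371628312385 236.22158639562102 81
c7 3.5718238495555132 235.29687935160752 81
```

The reading rose to 0.72 N m, which disagrees with the angle-based estimate. I'll check it independently by touching the bar top with shut fingertips to measure how far the lid has sunk. First I back off.

apply_moves([
  {"slide":[0,-0.004,0],"twist":[0,0,0],"grip":30},
  {"slide":[0,-0.003,0],"twist":[0,0,0],"grip":30},
  {"slide":[0,0,-0.02],"twist":[0,0,0],"grip":30},
  {"slide":[0,0,-0.04],"twist":[0,0,0],"grip":30},
  {"slide":[-0.036,0.002,0],"twist":[0,0,0],"grip":0},
])

```text
time: 20.3
tool_pos: [0.5469, 0.1876, 0.2396]
tool_rot: [-2.966, -1.031, -0.011]
contact_force: [-0.7, 0.7, -0.4]
width: 0.0086
```

apply_moves([
  {"slide":[-0.036,0,0],"twist":[0,0,0],"grip":0},
  {"slide":[0,0,0.01],"twist":[0,0,0],"grip":0},
  {"slide":[0,0,0.01],"twist":[0,0,0],"grip":0},
  {"slide":[0,0,0.01],"twist":[0,0,0],"grip":0},
  {"slide":[0,0,0],"twist":[0,0,0],"grip":0},
])

```text
time: 20.92
tool_pos: [0.5164, 0.1639, 0.2039]
tool_rot: [-2.967, -1.031, 0.003]
contact_force: [0.2, 0.7, 0.3]
width: 0.0
```

```bash
python3 avg.py; python3 st.py
```

```text
Fx Fy Fz Mz tau yaw az z [-1.27300e-01  1.01000e-01 -7.73000e-02 -5.80000e-03 -5.80000e-03
  3.82781e+01  8.97414e+01  2.05200e-01] 
sem [0.067 0.157 0.165 0.007 0.007 0.004 1.061 0.   ] 21.525
[0.5167 0.1635 0.2052] yaw 38.27 az 94.08 r 1.0 F tool [ 0.14 -0.32 -0.02] mom [0.002 0.037 0.007] w 0.0002 t 21.525
```

apply_moves([
  {"slide":[0,0,0.003],"twist":[0,0,0],"grip":0},
  {"slide":[0,0,0.003],"twist":[0,0,0],"grip":0},
  {"slide":[0,0,0],"twist":[0,0,0],"grip":0},
])

```text
time: 21.9
tool_pos: [0.5165, 0.1635, 0.1987]
tool_rot: [-2.968, -1.03, 0.001]
contact_force: [-0.5, -0.6, -1.0]
width: -0.0002
```

```bash
sed -i 's/range(12)/range(6)/;s/12\*\*/6**/' avg.py; python3 avg.py
```

```text
Fx Fy Fz Mz tau yaw az z [-2.99700e-01 -1.94200e-01  9.84000e-02 -2.63000e-02 -2.60000e-02
  3.82698e+01  9.57752e+01  1.99100e-01] 
sem [2.170e-01 1.840e-01 1.450e-01 8.000e-03 8.000e-03 1.000e-03 1.337e+00
 0.000e+00] 22.2
```

apply_moves([
  {"slide":[0,0,0.001],"twist":[0,0,0],"grip":0},
  {"slide":[0,0,0],"twist":[0,0,0],"grip":0},
])

```text
time: 22.45
tool_pos: [0.5166, 0.1635, 0.198]
tool_rot: [2.968, 1.03, -0.0]
contact_force: [-0.1, 0.1, -0.4]
width: 0.0001
```

```bash
python3 avg.py
```

```text
Fx Fy Fz Mz tau yaw az z [ 2.78600e-01  1.97100e-01 -4.86000e-02  7.70000e-03  7.30000e-03
  3.82701e+01  9.60445e+01  1.98100e-01] 
sem [0.205 0.107 0.217 0.006 0.007 0.001 0.42  0.   ] 22.75
```

apply_moves([
  {"slide":[0,0,0.001],"twist":[0,0,0],"grip":0},
  {"slide":[0,0,0],"twist":[0,0,0],"grip":0},
])

```text
time: 23.0
tool_pos: [0.5168, 0.1636, 0.1978]
tool_rot: [2.968, 1.03, 0.001]
contact_force: [-2.0, -0.5, 5.8]
width: -0.0003
```

```bash
python3 avg.py
```

```text
Fx Fy Fz Mz tau yaw az z [-2.53330e+00 -7.38500e-01 -6.51010e+00 -2.00000e-02 -1.73000e-02
  3.82675e+01  9.03961e+01  1.97800e-01] 
sem [0.173 0.115 0.186 0.011 0.011 0.001 0.388 0.   ] 23.3
```

apply_moves([
  {"slide":[0,0,-0.02],"twist":[0,0,0],"grip":0},
  {"slide":[0,0,-0.04],"twist":[0,0,0],"grip":0},
  {"slide":[-0.03,0.033,0],"twist":[0,0,0],"grip":0},
  {"slide":[-0.03,0.033,0],"twist":[0,0,0],"grip":0},
  {"slide":[-0.03,0.033,0],"twist":[0,0,0],"grip":0},
])

```text
time: 23.92
tool_pos: [0.5072, 0.0287, 0.2572]
tool_rot: [2.968, 1.03, 0.001]
contact_force: [0.3, 0.0, -0.0]
width: 0.0
```

apply_moves([
  {"slide":[-0.031,0.033,0],"twist":[0,0,0],"grip":0},
  {"slide":[-0.031,0.033,0],"twist":[0,0,0],"grip":0},
  {"slide":[0,0,0.05],"twist":[0,0,0],"grip":0},
  {"slide":[0,0,0.06],"twist":[0,0,0],"grip":0},
  {"slide":[0,0,0.06],"twist":[0,0,0],"grip":0},
])

```text
time: 24.55
tool_pos: [0.4996, -0.0604, 0.0857]
tool_rot: [2.967, 1.029, 0.002]
contact_force: [0.7, -0.0, -0.0]
width: 0.0
```

apply_moves([
  {"slide":[0,0,0.05],"twist":[0,0,0],"grip":0},
  {"slide":[0,0,0.025],"twist":[0,0,0],"grip":0},
  {"slide":[0,0,0],"twist":[0,0,0],"grip":0},
  {"slide":[0,0,0],"twist":[0,0,0],"grip":0},
])

```text
time: 25.05
tool_pos: [0.5005, -0.0601, 0.0133]
tool_rot: [2.967, 1.03, 0.002]
contact_force: [0.0, -0.2, -0.3]
width: 0.0002
```

```bash
sed -i 's/.round(4),"\\nsem"/.round(5),"\\nsem"/;s/from h import \*/from h import *\nnp.set_printoptions(suppress=True)/' avg.py; python3 avg.py
```

```text
Fx Fy Fz Mz tau yaw az z [  0.31325  -0.05256  -0.05866   0.01326   0.05694  38.26189 -94.2068
   0.01332] 
sem [0.259 0.255 0.14  0.013 0.067 0.001 0.027 0.   ] 25.35
```

apply_moves([
  {"slide":[0,0,0.007],"twist":[0,0,0],"grip":0},
  {"slide":[0,0,0.005],"twist":[0,0,0],"grip":0},
  {"slide":[0,0,0.0015],"twist":[0,0,0],"grip":0},
  {"slide":[0,0,0],"twist":[0,0,0],"grip":0},
  {"slide":[0,0,0],"twist":[0,0,0],"grip":0},
])

```text
time: 25.98
tool_pos: [0.4995, -0.0602, 0.0]
tool_rot: [2.967, 1.029, -0.002]
contact_force: [-11.9, 0.8, 29.2]
width: -0.0
```

```bash
python3 avg.py
```

```text
Fx Fy Fz Mz tau yaw az z [ -9.01563  -7.94161 -29.36418   0.00948  -2.66949  38.26569 -94.45302
   0.00001] 
sem [0.133 0.132 0.172 0.015 0.031 0.001 0.003 0.   ] 26.275
```

apply_moves([
  {"slide":[0,0,0.0005],"twist":[0,0,0],"grip":0},
  {"slide":[0,0,0],"twist":[0,0,0],"grip":0},
  {"slide":[0,0,0],"twist":[0,0,0],"grip":0},
])

```text
time: 26.65
tool_pos: [0.4995, -0.0602, -0.0]
tool_rot: [2.967, 1.029, -0.002]
contact_force: [-14.5, 0.3, 36.5]
width: 0.0
```

```bash
python3 avg.py
```

```text
Fx Fy Fz Mz tau yaw az z [-10.90814  -9.45803 -36.63862   0.00052  -3.21765  38.26534 -94.44545
  -0.00003] 
sem [0.118 0.184 0.198 0.01  0.032 0.001 0.001 0.   ] 26.95
```

The bench touch reads TCP z = 0.000, so the tip calibration is right. The bar top at about 0.198 puts the lid underside at about 0.144, a sink of about 2 mm or about 24 N. That agrees with the angle estimate and is inside the good window. I'll retract and do a final look.

apply_moves([
  {"slide":[0,0,-0.01],"twist":[0,0,0],"grip":0},
  {"slide":[0,0,-0.05],"twist":[0,0,0],"grip":0},
  {"slide":[-0.03,0.02,-0.05],"twist":[0,0,0],"grip":0},
  {"slide":[-0.03,0.02,-0.05],"twist":[0,0,0],"grip":0},
  {"slide":[0,0,0],"twist":[0,0,0],"grip":0},
])

```text
time: 27.58
tool_pos: [0.4785, -0.132, 0.1616]
tool_rot: [2.966, 1.021, 0.007]
contact_force: [0.9, 0.3, -0.7]
width: -0.0001
```

```bash
python3 - <<'E'
from h import *
a=cv2.cvtColor(r.capture("scene"),cv2.COLOR_RGB2BGR);b=cv2.cvtColor(r.capture("side"),cv2.COLOR_RGB2BGR)
print(r.read_state()["tool_pos"],r.read_state()["contact_force"])
cv2.imwrite("pics/f.png",np.hstack([cv2.resize(a[120:340,150:420],(440,359)),cv2.resize(b[150:270,140:260],(359,359),interpolation=cv2.INTER_CUBIC)]))
E
```

```text
[ 0.47715807 -0.12872045  0.15784554] [-0.18178462  1.26862843  0.12548606]
```

View pics/f.png

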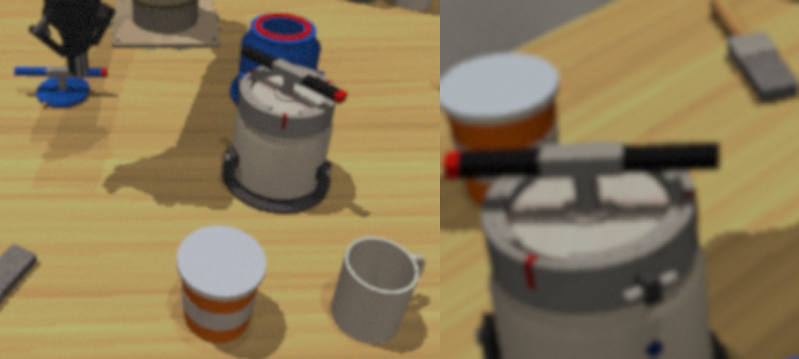

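The lid sits level in the collar, its bar turned, the tub, mug and brush untouched, and the arm is clear of everything.

```bash
python3 -c "
from station import r
print(r.close_job())"
```

```text
the job is handed in; nothing more can be done
None
```

The lid is in the jar's collar with its pins through the three gaps, turned about 65° clockwise by its bar. My best estimate is about 24 N on the seal (good range 20 to 36 N). I handed the job in with the arm clear of everything, at about 28 s of the 72 s allowed.

The checks on tightness did not all agree:
- **Turn past the bite:** about 12.5 to 14°, which gives 21 to 24 N.
- **Height of the lid:** touching the bar top with the shut fingertips showed a sink of about 2 mm, or 23 to 25 N.
- **Push torque:** the last reading was 0.72 N m, which would mean 30 N or more. I put the excess down to the lid rubbing on the collar from the one-sided push, so I trusted it least. It is still well short of the 55 N that crushes the seal.

While calibrating the height check, the shut fingertips pressed on the bare bench with about 40 N (36.6 N of it straight down). I backed off at once.

In the last pictures the lid is level and the tub, mug and blue look-alikes are where they were. Only part of the brush was in view, and it looked unmoved.

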